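# Fit the drive card and hold the cooling plate over its posts

## Robot

A 6-joint arm with a two-finger parallel gripper is mounted at the origin on the work surface. World frame = base frame: x ahead of the robot, y to its left, z up, the work surface at z = 0. Lengths are in m, angles in rad, forces in N, time in s.
With the tool pointing down it reaches from about 0.35 to 0.85 m from the base axis. Payload 8.1 kg.
Tool frame: the origin (TCP) lies between the finger pads; the fingertips stand 25 mm ahead of it and the grasp point (between the pads) lies 6 mm ahead of it; z points along the fingers, x is the direction in which the jaws open and shut, and the axes are right-handed (so a half turn about z gives the same grasp; the last joint's range is limited). The gripper opens to 85 mm and grips with 20 to 120 N. Pads are 22 mm wide; open, the fingers measure 114 mm over their backs; the gripper's body (76 mm by 85 mm) begins 54 mm behind the grasp point. The pads swing forward as they close: fully open they stand 13 mm farther back than shut.
Start: joints at [-1.296, 0.13, 1.488, -0, 1.523, -0.085], TCP at [0.211, -0.562, 0.256] pointing down, gripper open.
Joint ranges: [-2.96, 2.96], [-0.89, 2.26], [0.02, 2.5], [-1.34, 4.48], [0, 2.73], [-2.66, 2.66]. Speed limits (rad/s): [2.39, 2.39, 2.79, 3.14, 3.14, 3.14].

## Interface

Orientations are given as a unit quaternion [w, x, y, z].
In Python, from rig import * gives the robot as it stands.
- The arm moves only by the tool jog_arm, never from a script. Its argument "steps" is a list of rows, each a list of 2 entries, a list of its own where there are three numbers: the shift along the tool's x, y, z normalised to -1 to 1, where 1 is 0.2 m, then the turn, a rotation vector about the tool's x, y, z normalised to -1 to 1, where 1 is 60 degrees. A call has 1 to 10 rows; each row is the pose to reach, as a shift and turn from the pose commanded when the call began, along the tool's axes at that moment; what a row does not reach only later rows make up. A row lasts 1/8 s, in which the tool goes at most 62.5 mm and 10.7 degrees, less where a joint would pass 70% of its speed; a pose out of reach is approached as far as the arm can. A call with a number of a shift or a turn outside -1 to 1 is refused whole. A call with a gripper value outside its range is refused whole. "grip" is the finger opening in mm, from 0 to 85.4, set as the call begins (left out, the last holds). The fingers move at their own pace and stop on an object; the grip force is fixed at half the most. Time passes only in rows, so rows that repeat a pose let the fingers close. It gives the time, the measured TCP pose, the force and the opening at its end, in the units of the state.
- get_state(): the state, without advancing time (a new reading comes with each control period).
- snapshot(name): name is "scene" or "top" or "wrist"; returns the picture (384x512x3 uint8, red, green, blue); there is no depth.
- calibration(name): a dict with "fovy" (degrees; the focal length in pixels is half the picture's height over the tangent of half this angle, whatever the lens; pixels are square), "cx", "cy" (the principal point, pixels), "extrinsics" (4x4, takes a point from world to camera coordinates). Camera axes: x right, y up, looking along -z (the intrinsics and any distortion apply to the point x, -y, -z); pixel columns grow to the right and rows downward; lengths in m; the calibration is good to about 2 mm. A picture is of the moment at which its call begins: read the wrist's pose just before it. calibration takes no time and is no camera call; for the wrist camera it gives the pose at the moment of the call.
- sign_off(): hands the job in, once; it reports no verdict.
The state is a dict: "time_s": time; "q": joint angles; "joint_vel": joint speeds; "tau": joint torques, N m; "eef_pos": TCP position; "eef_rot": TCP orientation; "contact_force": force on the tool from outside, world axes, zero at the start; "wrist_torque": the same for the moment, N m; "opening": finger opening in m.
Only numpy, scipy, OpenCV 4.12 (cv2) and the standard library are available. Lean on these libraries where they do the work, as an engineer would, in place of code of your own. Each camera call takes 0.05 s, during which the arm holds its last target.

## Task

Slide the new drive card (green stripe), gold contacts first, along the ledge into the low slot on the clamped circuit board until it is fully home, and let go of it. Then take the cooling plate by its fins and hold it level about a centimetre above the four brass posts, narrow end over the processor and every hole centred over its post so that a colleague can start the screws; it must not touch the board or its sticky thermal pad on the way. Finish while still holding the plate there, and leave everything else on the bench where it is.

Things in the scene. Friction and masses are not known exactly. Their poses are not given: they have to be found in the camera images.
- board: green circuit board 220 (x) x 190 (y) mm clamped level in an aluminium holder (250 x 230 mm), fixed. Origin on the bench under the board's centre; x runs along the card slot to the processor and on to the metal edge sockets, y left of that, z up. Board's upper face at z = 24 mm; clamps and sockets stand up to 13 mm above it, parts beside the card ledge under 2 mm (out to y = +-55 mm)
- slot_mouth (a point): middle of the card slot's opening: x = -12, y = 0, z = 34 mm of the board, axes as the board. Opening 32 wide x 10 high (z 29 to 39), 22 mm deep in +x; black housing 40 wide, roof at z = 41. Two horns at its sides flare back 8 mm, to 44 mm wide outside. A black ledge 24 mm wide, top z = 29, level with the slot's floor, runs from 50 mm before the mouth into it: the card slides on it
- thermal_pad (a point): top centre of the grey thermal pad on the processor module (module 40 x 44 mm), just beyond the card slot: x = 42, y = 0, z = 42.5 mm of the board
- new_card_centre (a point): new drive card: dark flat slab with a GREEN stripe across its rear half, 70 (x) x 30 (y) x 8 (z) mm, 45 g, flat on the bench. Point at its centre, 4 mm up; +x end, with gold contacts, goes in first. Fully home (nose on the slot's end wall): centre at x = -25, y = 0, z = 33 mm of the board, 48 mm still outside; grip about 11 mm behind the centre across the width, fingers clear of the horns
- new_card_nose (a point): middle of the new card's front end, between the gold contacts: 35 mm in +x from its centre; x = +10 mm of the board when fully home
- fins (a point): cooling plate, loose, 0.3 kg, flat on the bench: grey aluminium, 4 mm thick, with a block of upright fins on top, 70 (x) x 44 (y) x 30 (z) mm, gripped across the 44 mm. Point at the fin block's centre (also the centre of balance), 19 mm above the plate's underside. When aligned it stands over the board's origin, x along the board's x, and 71 mm above the bench for a 10 mm gap over the posts
- plate: same plate and axes as fins; origin on its underside, 19 mm below that point. The plate reaches from x = -63 to +68 mm; it is 144 mm wide (y) from its -x end to x = +3 mm and 112 mm wide from there to its +x end, so it fits one way round only: narrow end over the processor
- post_near_left (a point): near left brass post of the board, 9 mm thick, threaded hole in its top; point at the centre of its top, 18 mm above the board's face, at x = -50, y = 60, z = 42 mm of the board
- hole_near_left (a point): near left 10 mm hole of the cooling plate, belonging to post near left; point on the hole's axis at the plate's underside, at x = -50, y = 60 mm of the plate
- post_near_right (a point): near right brass post of the board, 9 mm thick, threaded hole in its top; point at the centre of its top, 18 mm above the board's face, at x = -50, y = -60, z = 42 mm of the board
- hole_near_right (a point): near right 10 mm hole of the cooling plate, belonging to post near right; point on the hole's axis at the plate's underside, at x = -50, y = -60 mm of the plate
- post_far_left (a point): far left brass post of the board, 9 mm thick, threaded hole in its top; point at the centre of its top, 18 mm above the board's face, at x = 55, y = 44, z = 42 mm of the board
- hole_far_left (a point): far left 10 mm hole of the cooling plate, belonging to post far left; point on the hole's axis at the plate's underside, at x = 55, y = 44 mm of the plate
- post_far_right (a point): far right brass post of the board, 9 mm thick, threaded hole in its top; point at the centre of its top, 18 mm above the board's face, at x = 55, y = -44, z = 42 mm of the board
- hole_far_right (a point): far right 10 mm hole of the cooling plate, belonging to post far right; point on the hole's axis at the plate's underside, at x = 55, y = -44 mm of the plate
- old_card_centre (a point): the failed drive card, a bystander: same dark slab as the new one (70 x 30 x 8 mm) but with a RED stripe; origin at its centre
- screwdriver: bystander: grey-handled screwdriver lying on the bench, 170 mm long
- tweezers: bystander: steel tweezers lying flat, 130 mm long
- flux: bystander: small amber bottle, 32 mm wide, 75 mm tall; origin at the centre of its underside
- spool: bystander: blue solder spool standing on its flange, 56 mm wide, 38 mm tall; origin at the centre of its underside
- screw_tray: bystander: yellow two-pocket tray with screws, 70 x 100 x 18 mm; origin at the centre of its underside
- brush_cup: bystander: black cup of brushes, 62 mm wide, 75 mm tall, brushes up to 145 mm; origin at the centre of its underside
There are look-alikes about, which are no part of the job. Leave any brown or pink look-alike of the plate alone.

How it is judged:
By the outcome, as a careful person would: the job done as asked, in the order asked, and still so for the second after the job is handed in, while the arm keeps its last pose, push and grip.
It also fails if it takes over 64 s, if anything falls off the work surface, if the arm or the gripper's body presses on something with over 40 N, if the wrist force passes 120 N, or if a joint passes its speed limit or range.

## Working session

There is one attempt and no reset: what is moved stays moved. The work goes in short steps, Python scripts to look and compute and a tool call to move; the robot and the scene stay as the last step left them, time stands still between calls to the robot, and variables do not carry over. Pictures are saved under pics/ and viewed, and the job is handed in when it is done.

Besides the shell and the picture viewer there is one more tool, called after "Emit:" as name(argument=value, ...), one argument or row to a line, values as JSON. jog_arm: Moves the arm, as the interface text tells. Scaled input: -1 to 1 covers 0.2 m each way for a shift and 60 degrees each way for a turn. Its arguments: {"type":"object","properties":{"steps":{"type":"array","items":{"type":"array"}},"grip":{"type":"number"}},"required":["steps"]}

```bash
ls; mkdir -p pics; python3 - <<'E'
from rig import *
import cv2,numpy as np
s=get_state();print(s)
for n in("scene","top","wrist"):
    c=calibration(n);print(n,c)
    cv2.imwrite(f"pics/{n}0.png",snapshot(n)[:,:,::-1])
E
```

```text
pics
{'time_s': 0.0, 'q': array([-1.29640298e+00,  1.31177694e-01,  1.48932644e+00, -1.51547479e-05,
        1.52301307e+00, -8.53974067e-02]), 'joint_vel': array([ 2.36650692e-04,  3.67718739e-04, -6.30030455e-05,  6.54112775e-04,
        1.01197405e-03, -1.91797628e-04]), 'tau': array([ 1.26480179e-03, -5.69397640e+01, -5.00547016e+01,  5.16576256e-05,
        1.47104042e-02, -2.54953886e-05]), 'eef_pos': array([ 0.21112063, -0.56106437,  0.25520863]), 'eef_rot': array([-6.07358040e-04,  8.22215858e-01, -5.69174979e-01, -7.46420823e-04]), 'contact_force': array([-0.76918359, -0.91874955,  0.40673723]), 'wrist_torque': array([-0.01925985,  0.01616594,  0.02189111]), 'opening': 0.08581276189440253}
scene {'fovy': 46.954955388572934, 'cx': 259.84600144470977, 'cy': 182.6570939863857, 'extrinsics': array([[ 0.70629809,  0.70776231,  0.0146805 , -0.42547538],
       [-0.54338048,  0.52873123,  0.65205901,  0.23858119],
       [ 0.45374075, -0.46852513,  0.75802608, -1.53707772],
       [ 0.        ,  0.        ,  0.        ,  1.        ]])}
top {'fovy': 51.82606856595745, 'cx': 256.13909726981706, 'cy': 189.58842020630937, 'extrinsics': array([[ 0.05096985, -0.99869334, -0.00369905,  0.03340918],
       [ 0.97562106,  0.04899998,  0.21392181, -0.56959806],
       [-0.21346104, -0.01451243,  0.97684378, -1.19526945],
       [ 0.        ,  0.        ,  0.        ,  1.        ]])}
wrist {'fovy': 61.433824582288864, 'cx': 254.7472316127397, 'cy': 193.45641559629016, 'extrinsics': array([[ 0.35236594, -0.93586101, -0.00155641, -0.59905398],
       [ 0.88409465,  0.33341965, -0.3274263 ,  0.04297203],
       [ 0.30694445,  0.11399786,  0.94487544, -0.38222245],
       [ 0.        ,  0.        ,  0.        ,  1.        ]])}
```

View pics/top0.png

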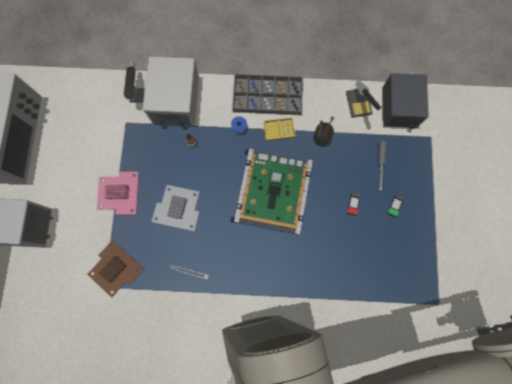

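View pics/scene0.png

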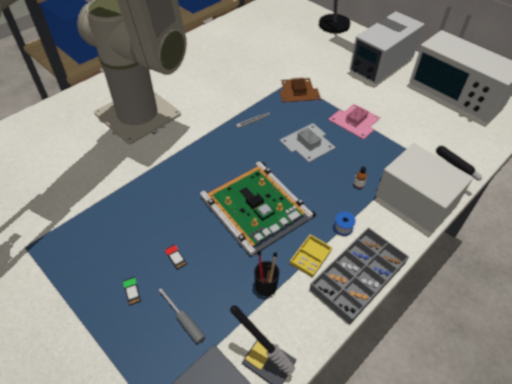

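View pics/wrist0.png

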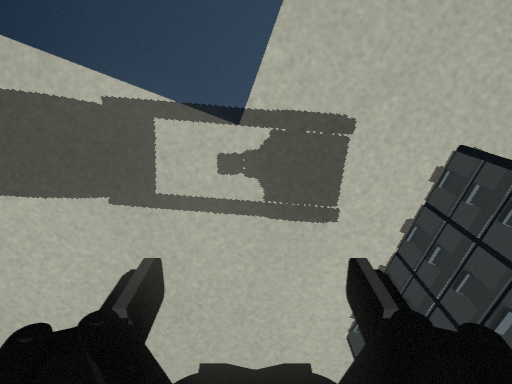

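The top view shows the green-stripe card at (396,206), the red-stripe card at (353,204), the board at (275,190) and the grey plate at (177,208). The pink plate at (118,192) and brown plate at (115,268) are look-alikes. Next I'll enlarge the ones I need.

```bash
python3 - <<'E'
import cv2,numpy as np
t=cv2.imread("pics/top0.png")
a=cv2.resize(t[185:225,335:415],None,fx=9,fy=9,interpolation=cv2.INTER_CUBIC)
cv2.imwrite("pics/c_cards.png",a[:,:800])
b=cv2.resize(t[140:240,150:320],None,fx=4.7,fy=4.7,interpolation=cv2.INTER_CUBIC)
cv2.imwrite("pics/c_board.png",b)
E
```

```text
(no output)
```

View pics/c_cards.png

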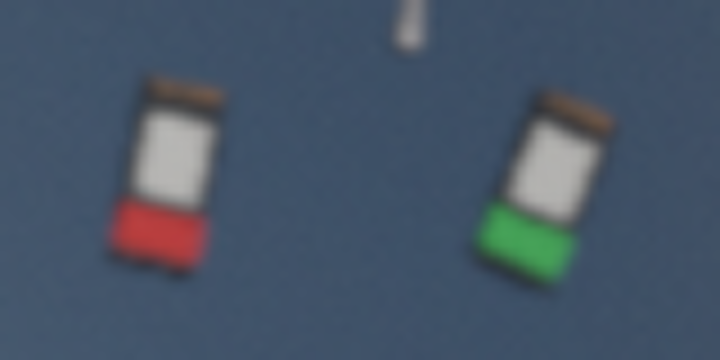

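View pics/c_board.png

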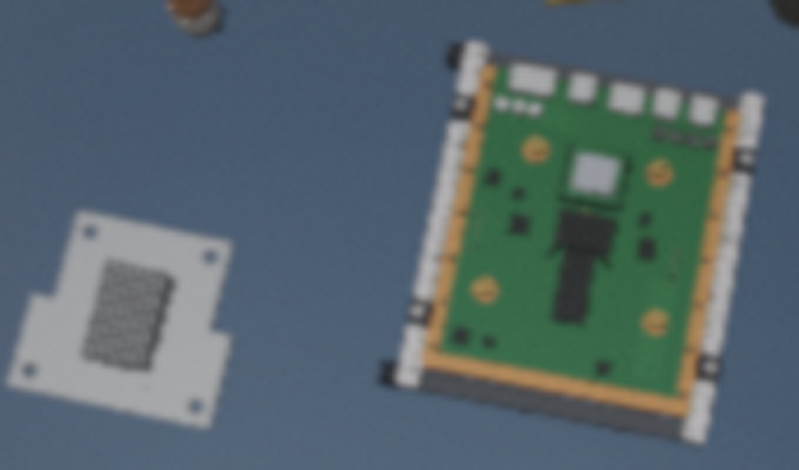

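```bash
cat > h.py <<'E'
import cv2,numpy as np
from scipy.spatial.transform import Rotation as R
def cam(c,H=384):
    f=H/2/np.tan(np.radians(c["fovy"])/2); return f,c["cx"],c["cy"],np.array(c["extrinsics"])
def ray(c,uv):
    f,cx,cy,E=cam(c); u,v=uv
    d=E[:3,:3].T@np.array([(u-cx)/f,-(v-cy)/f,-1.]); o=-E[:3,:3].T@E[:3,3]
    return o,d
def onz(c,uv,z):
    o,d=ray(c,uv); return o+d*(z-o[2])/d[2]
def proj(c,p):
    f,cx,cy,E=cam(c); q=E[:3,:3]@np.array(p)+E[:3,3]
    return np.array([cx+f*q[0]/-q[2], cy-f*q[1]/-q[2]])
def rigid2(P,W):
    P=np.array(P)[:,:2];W=np.array(W)[:,:2]
    p0=P.mean(0);w0=W.mean(0);a=P-p0;b=W-w0
    th=np.arctan2((a[:,0]*b[:,1]-a[:,1]*b[:,0]).sum(),(a*b).sum())
    M=np.array([[np.cos(th),-np.sin(th)],[np.sin(th),np.cos(th)]])
    t=w0-M@p0; res=W-(P@M.T+t)
    return th,t,res
def tool(s):
    return R.from_quat(np.array(s["eef_rot"])[[1,2,3,0]]),np.array(s["eef_pos"])
def rowto(s_rot,s_pos,pos,rot):
    "shift/turn normalised from the pose (s) to pos,rot"
    d=s_rot.inv().apply(np.array(pos)-s_pos)/0.2
    t=(s_rot.inv()*rot).as_rotvec()/np.radians(60)
    return d.round(4),t.round(4)
POSTS=np.array([[-50,60],[-50,-60],[55,44],[55,-44]])/1000
E
python3 - <<'E'
from rig import *
from h import *
c=calibration("top")
def cr(u,v,f,o): return ((u+.5)/f-.5+o[0],(v+.5)/f-.5+o[1])
n=onz(c,cr(578,112,9,(335,185)),.008);r=onz(c,cr(520,268,9,(335,185)),.008)
print("card",n,r,np.hypot(*(n-r)[:2]),(n+r)/2,np.degrees(np.arctan2(*(n-r)[1::-1])))
W=[onz(c,cr(*p,4.7,(150,140)),.042) for p in((485,290),(655,322),(537,150),(659,173))]
th,t,res=rigid2(POSTS,W);print("board",np.degrees(th),t,res*1e3)
W=[onz(c,cr(*p,4.7,(150,140)),.004) for p in((29,370),(195,406),(90,232),(209,257))]
th,t,res=rigid2(POSTS,W);print("plate",np.degrees(th),t,res*1e3)
s=get_state();rt,p=tool(s);cw=calibration("wrist");E=np.array(cw["extrinsics"])
print("cam in tool",rt.inv().apply(-E[:3,:3].T@E[:3,3]-p)); print(rt.inv().as_matrix()@E[:3,:3].T); print(rt.as_matrix())
E
```

```text
card [ 0.5775199  -0.40868192  0.008     ] [ 0.51851463 -0.38615358  0.008     ] 0.06315970209881563 [ 0.54801726 -0.39741775  0.008     ] -20.896965142069057
board -8.1926274731494 [0.57315112 0.0056874 ] [[ 0.25969858 -0.98449064]
 [ 1.06084396  1.09334041]
 [-0.81610584 -1.03643785]
 [-0.5044367   0.92758808]]
plate -9.248165659939952 [0.50633092 0.31999351] [[ 0.23341047 -0.25141242]
 [ 0.23462209  0.20576344]
 [-0.39878473 -0.45852135]
 [-0.06924783  0.50417033]]
cam in tool [-0.00013748 -0.08466721 -0.11894193]
[[ 9.99999955e-01 -2.19550107e-04 -2.03341161e-04]
 [-2.74049538e-04 -9.44815369e-01 -3.27603181e-01]
 [-1.20194541e-04  3.27603222e-01 -9.44815387e-01]]
[[ 3.52109589e-01 -9.35958713e-01 -3.52127369e-04]
 [-9.35957668e-01 -3.52109726e-01  1.40853491e-03]
 [-1.44231799e-03 -1.66382337e-04 -9.99998946e-01]]
```

```bash
cat >> h.py <<'E'
def down(deg):
    "tool down with tool x at world yaw deg"
    a=np.radians(deg); x=np.array([np.cos(a),np.sin(a),0]); z=np.array([0,0,-1.]); return R.from_matrix(np.array([x,np.cross(z,x),z]).T)
E
python3 - <<'E'
from rig import *
from h import *
s=get_state();print(rowto(*tool(s),[.548,-.397,.15],down(-110.9)))
E
```

```text
(array([-0.1747, -1.8652,  0.5279]), array([3.000e-04, 1.400e-03, 6.919e-01]))
```

Emit:
jog_arm(
  steps=[
    [[-0.1, -1, 0.2], [0, 0, 0.69]],
    [[-0.1, -1, 0.2], [0, 0, 0.69]],
    [[-0.1, -1, 0.2], [0, 0, 0.69]],
    [[-0.1, -1, 0.2], [0, 0, 0.69]],
  ],
  grip=60,
)

```text
time_s: 0.65
eef_pos: [0.3937, -0.4701, 0.2149]
eef_rot: [0.0, -0.567, 0.824, 0.001]
contact_force: [-0.5, 0.9, -0.2]
opening: 0.0601
```

```bash
python3 - <<'E'
from rig import *
from h import *
s=get_state();print(s["eef_pos"],rowto(*tool(s),[.548,-.397,.15],down(-110.9)))
E
```

```text
[ 0.39366839 -0.47011289  0.21491626] (array([-0.6165, -0.5906,  0.3249]), array([ 0.0011,  0.0015, -0.0004]))
```

Emit:
jog_arm(
  steps=[
    [[-0.62, -0.59, 0.32], [0, 0, 0]],
    [[-0.62, -0.59, 0.32], [0, 0, 0]],
    [[-0.62, -0.59, 0.32], [0, 0, 0]],
    [[-0.62, -0.59, 0.32], [0, 0, 0]],
    [[-0.62, -0.59, 0.32], [0, 0, 0]],
    [[-0.62, -0.59, 0.32], [0, 0, 0]],
  ],
)

```text
time_s: 1.4
eef_pos: [0.545, -0.3993, 0.1531]
eef_rot: [-0.0, -0.568, 0.823, -0.001]
contact_force: [0.6, -0.4, -0.2]
opening: 0.0598
```

```bash
cat > snap.py <<'E'
import sys,json
from rig import *
from h import *
s=get_state();c=calibration("wrist");im=snapshot("wrist")[:,:,::-1]
n=sys.argv[1];cv2.imwrite(f"pics/{n}.png",im)
json.dump(dict(fovy=c["fovy"],cx=c["cx"],cy=c["cy"],extrinsics=np.array(c["extrinsics"]).tolist(),pos=np.array(s["eef_pos"]).tolist(),rot=np.array(s["eef_rot"]).tolist()),open(f"pics/{n}.json","w"))
print(s["time_s"],s["eef_pos"],s["eef_rot"],s["contact_force"],s["opening"])
E
python3 snap.py w1
```

```text
1.4 [ 0.54498187 -0.39930478  0.15312467] [-1.41694645e-05 -5.67860377e-01  8.23124710e-01 -5.50908214e-04] [ 0.59560794 -0.40260882 -0.16319782] 0.05976515965251061
```

View pics/w1.png

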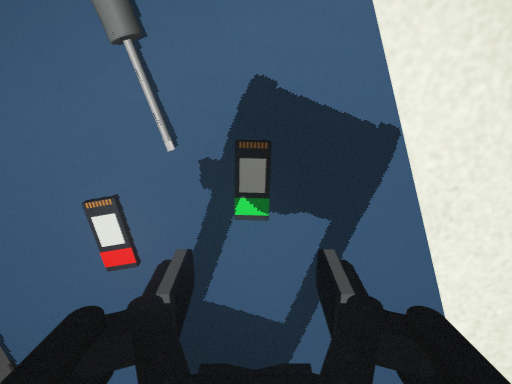

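Wrist view: the green-stripe card is at (253,180), nearly upright, with its gold contacts at (253,144). The red-stripe card at (110,232) is the bystander. I'll measure the card's outline.

```bash
cat > mcard.py <<'E'
import sys,json
from h import *
n=sys.argv[1];c=json.load(open(f"pics/{n}.json"));im=cv2.imread(f"pics/{n}.png").astype(int)
b,g,r=im[...,0],im[...,1],im[...,2]
bl=(b-r>6)&(b-g>2)   # mat, lit or shaded
m=(~bl).astype(np.uint8)
x0,y0,x1,y1=map(int,sys.argv[2:6]);mm=np.zeros_like(m);mm[y0:y1,x0:x1]=m[y0:y1,x0:x1]
mm=cv2.morphologyEx(mm,cv2.MORPH_OPEN,np.ones((3,3)))
cs=cv2.findContours(mm,0,1)[0];k=max(cs,key=cv2.contourArea)
print(cv2.boundingRect(k),cv2.contourArea(k))
ztop=float(sys.argv[6]) if len(sys.argv)>6 else .008
P=np.array([onz(c,p,ztop)[:2] for p in k[:,0]])
(cx,cy),(w,h),a=cv2.minAreaRect((P*1000).astype(np.float32));print("rect mm",cx,cy,w,h,a)
cv2.imwrite("pics/m_"+n+".png",cv2.resize(mm[y0:y1,x0:x1]*255,None,fx=4,fy=4))
for nm,p in zip("corners",cv2.boxPoints(((cx,cy),(w,h),a))):print(p)
E
python3 mcard.py w1 215 120 290 240
```

```text
(234, 140, 37, 77) 2196.5
rect mm 551.1904296875 -399.1872863769531 30.8096923828125 67.47095489501953 68.0199966430664
[ 514.1413 -400.8458]
[ 576.70807 -426.09903]
[ 588.23956 -397.52878]
[ 525.6728  -372.27554]
```

View pics/m_w1.png

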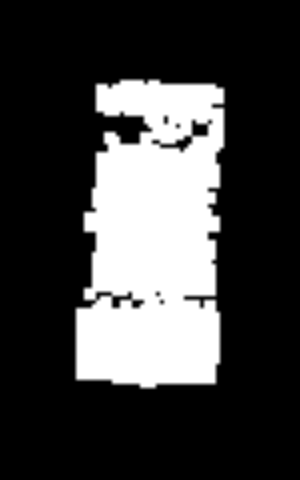

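```bash
python3 - <<'E'
from rig import *
from h import *
s=get_state();print(rowto(*tool(s),[.5398,-.3946,.035],down(-112)))
E
```

```text
(array([-0.0137,  0.0333,  0.5913]), array([-0.0011, -0.0006,  0.0198]))
```

Emit:
jog_arm(
  steps=[
    [[-0.014, 0.033, 0.25], [0, 0, 0.02]],
    [[-0.014, 0.033, 0.45], [0, 0, 0.02]],
    [[-0.014, 0.033, 0.55], [0, 0, 0.02]],
    [[-0.014, 0.033, 0.59], [0, 0, 0.02]],
    [[-0.014, 0.033, 0.59], [0, 0, 0.02]],
  ],
  grip=44,
)

```text
time_s: 2.08
eef_pos: [0.5409, -0.394, 0.0353]
eef_rot: [0.0, -0.56, 0.829, -0.001]
contact_force: [0.3, -0.3, -0.4]
opening: 0.0442
```

```bash
python3 snap.py w2
```

```text
2.075 [ 0.54088465 -0.39396787  0.03532748] [ 1.74858703e-04 -5.59636427e-01  8.28737968e-01 -6.47517201e-04] [ 0.34174818 -0.32284032 -0.39454987] 0.04419148492168867
```

View pics/w2.png

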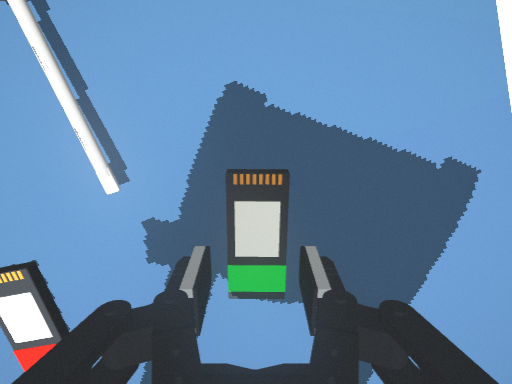

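Emit:
jog_arm(
  steps=[
    [[0, 0, 0.025], [0, 0, 0]],
    [[0, 0, 0.042], [0, 0, 0]],
    [[0, 0, 0.042], [0, 0, 0]],
  ],
)

```text
time_s: 2.5
eef_pos: [0.5403, -0.3931, 0.0256]
eef_rot: [-0.0, -0.56, 0.829, 0.0]
contact_force: [0.4, 0.4, 0.1]
opening: 0.0441
```

Emit:
jog_arm(
  steps=[
    [[0, 0, 0], [0, 0, 0]],
    [[0, 0, 0], [0, 0, 0]],
    [[0, 0, 0], [0, 0, 0]],
    [[0, 0, 0], [0, 0, 0]],
  ],
  grip=20,
)

```text
time_s: 3.0
eef_pos: [0.5407, -0.3934, 0.0263]
eef_rot: [0.0, -0.56, 0.829, -0.0]
contact_force: [0.4, 0.6, 3.2]
opening: 0.0277
```

```bash
python3 snap.py w3
```

```text
3.0 [ 0.54071596 -0.39340062  0.02626514] [ 9.82810410e-05 -5.59797076e-01  8.28629676e-01 -2.88436606e-04] [0.41155052 0.55622771 3.18501193] 0.027668254046538228
```

View pics/w3.png

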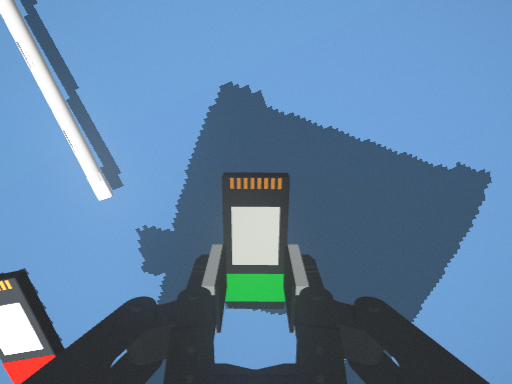

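```bash
cat >> h.py <<'E'
import json
def load(n): return json.load(open(f"pics/{n}.json"))
def b2w(b,x,y):
    th,tx,ty=b; return np.array([tx+x*np.cos(th)-y*np.sin(th),ty+x*np.sin(th)+y*np.cos(th)])
E
python3 - <<'E'
from rig import *
from h import *
c=load("w3");n=onz(c,(255.5,173),.008);r=onz(c,(255.5,304),.008);print(n,r,np.hypot(*(n-r)[:2]))
s=get_state();rt,p=tool(s);print("nose in tool mm",rt.inv().apply(n-p)*1e3)
b=(np.radians(-8.19),.5732,.0057)
print(b2w(b,-.055,0)); print(rowto(rt,p,[*b2w(b,-.055,0),.18],down(-98.2)))
E
```

```text
[ 0.58382624 -0.41098806  0.008     ] [ 0.51964109 -0.38524106  0.008     ] 0.06915664231521
nose in tool mm [  0.18296638 -46.52215132  18.29263896]
[0.51876094 0.01353509]
(array([-1.8466,  0.861 , -0.7696]), array([-6.000e-04, -2.000e-04, -2.287e-01]))
```

Emit:
jog_arm(
  steps=[
    [[0, 0, -0.1], [0, 0, 0]],
    [[0, 0, -0.3], [0, 0, 0]],
    [[-0.2, 0.1, -0.5], [0, 0, -0.05]],
    [[-0.5, 0.25, -0.7], [0, 0, -0.1]],
    [[-0.8, 0.4, -0.77], [0, 0, -0.2]],
    [[-1, 0.5, -0.77], [0, 0, -0.23]],
    [[-1, 0.5, -0.77], [0, 0, -0.23]],
  ],
)

```text
time_s: 3.92
eef_pos: [0.5225, -0.1666, 0.1818]
eef_rot: [0.001, -0.657, 0.754, -0.0]
contact_force: [0.8, -0.0, -0.7]
opening: 0.0279
```

```bash
python3 - <<'E'
from rig import *
from h import *
s=get_state();rt,p=tool(s);print(s["eef_pos"],s["contact_force"],s["opening"])
b=(np.radians(-8.19),.5732,.0057)
print(rowto(rt,p,[*b2w(b,-.055,0),.18],down(-98.2)))
E
```

```text
[ 0.52250772 -0.16663869  0.18180716] [ 0.78103908 -0.00105064 -0.69328958] 0.027942922957073183
(array([-0.8899,  0.1416,  0.0093]), array([-0.0016,  0.0005,  0.0059]))
```

Emit:
jog_arm(
  steps=[
    [[-0.3, 0.05, 0], [0, 0, 0.006]],
    [[-0.6, 0.1, 0], [0, 0, 0.006]],
    [[-0.8, 0.14, 0], [0, 0, 0.006]],
    [[-0.89, 0.14, 0.01], [0, 0, 0.006]],
    [[-0.89, 0.14, 0.01], [0, 0, 0.006]],
    [[-0.89, 0.14, 0.01], [0, 0, 0.006]],
  ],
)

```text
time_s: 4.68
eef_pos: [0.52, 0.0085, 0.178]
eef_rot: [-0.0, -0.653, 0.758, -0.0]
contact_force: [-0.4, -0.6, -0.3]
opening: 0.0279
```

```bash
python3 snap.py w4
```

```text
4.675 [0.52001669 0.00851879 0.17799726] [-2.28059292e-04 -6.52549423e-01  7.57746093e-01 -2.39359223e-04] [-0.37430758 -0.59425033 -0.34296464] 0.027880335140448655
```

View pics/w4.png

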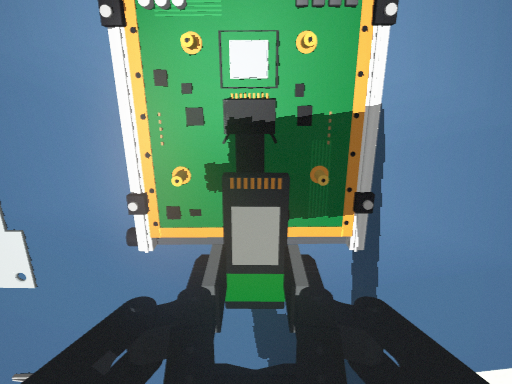

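Wrist view: the card is in hand, with the slot housing at (250,115), the posts at about (190,42), (307,42), (179,178) and (320,178), and the ledge below the slot. I'll zoom in on the posts.

```bash
python3 - <<'E'
import cv2,numpy as np
t=cv2.imread("pics/w4.png")
def cr(u,v): return cv2.resize(t[v-20:v+20,u-25:u+25],None,fx=8,fy=8,interpolation=cv2.INTER_CUBIC)
a=np.vstack([np.hstack([cr(190,42),cr(307,42)]),np.hstack([cr(179,178),cr(320,178)])])
a=np.clip(a.astype(float)*1.6,0,255).astype(np.uint8)
cv2.imwrite("pics/posts.png",cv2.resize(a,(800,600)) if 0 else a[:600])
print(a.shape)
b=t[80:185,200:300];cv2.imwrite("pics/slot.png",np.clip(cv2.resize(b,None,fx=5.7,fy=5.7,interpolation=cv2.INTER_CUBIC)*2.0,0,255).astype(np.uint8))
E
```

```text
(640, 800, 3)
```

View pics/posts.png

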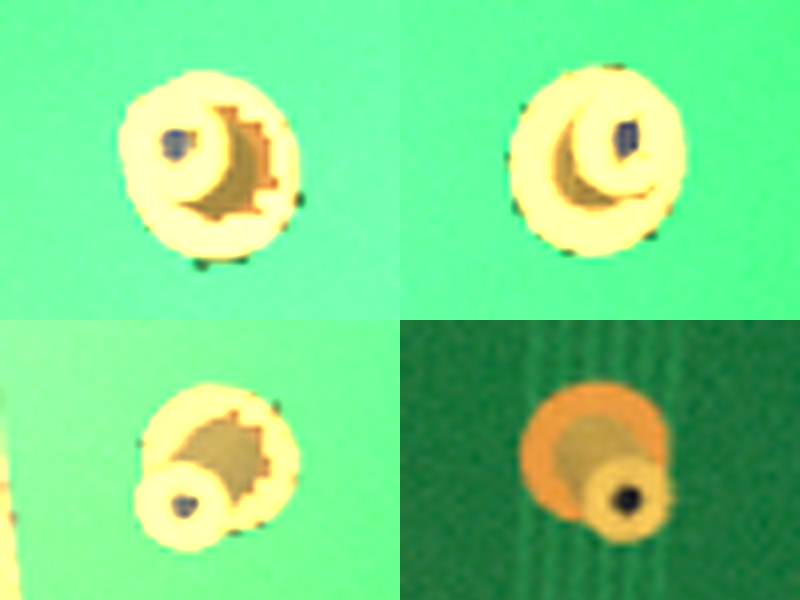

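View pics/slot.png

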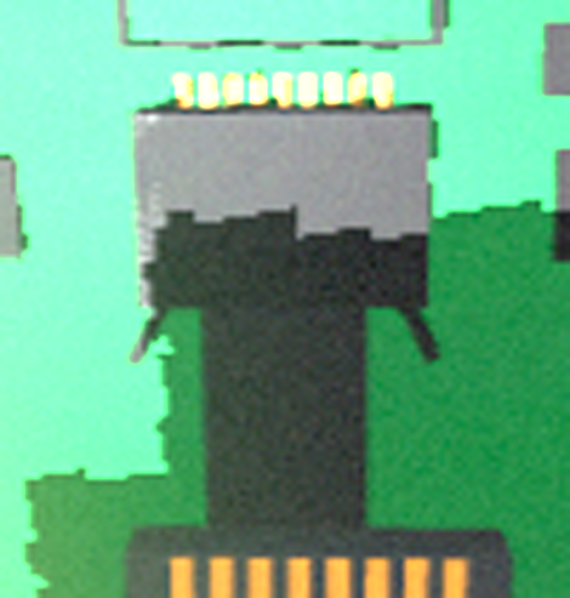

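```bash
python3 - <<'E'
from rig import *
from h import *
c=load("w4")
px=[(176.6,180.7),(322.9,180.1),(186.4,39.4),(309.9,38.8)]
W=[onz(c,p,.042) for p in px]
th,t,res=rigid2(POSTS,W);print("board",np.degrees(th),t,res*1e3)
b=(th,*t)
def inb(w): 
    d=np.array(w[:2])-t; return np.array([d[0]*np.cos(th)+d[1]*np.sin(th),-d[0]*np.sin(th)+d[1]*np.cos(th)])*1e3
print("slot roof front",inb(onz(c,(250.2,133.6),.041)),"ledge",inb(onz(c,(250,134),.029)),inb(onz(c,(250.1,172),.029)),"housing rear",inb(onz(c,(249.8,99),.041)))
w3=load("w3")
s=get_state();rt,p=tool(s)
print("tool yaw",np.degrees(np.arctan2(rt.as_matrix()[1,0],rt.as_matrix()[0,0])))
# nose in w4
zt=p[2]-.0183
n=onz(c,(255.5,173),zt);print("nose tool",rt.inv().apply(n-p)*1e3, "bd",inb(n),inb(p))
ct=calibration("top");
for P in POSTS: print(proj(ct,[*b2w(b,*P),.042]))
E
```

```text
board -8.228299669925576 [0.57799354 0.00435246] [[-0.24336651  0.235299  ]
 [-0.41989907 -0.22148946]
 [ 0.3881354   0.22728138]
 [ 0.27513019 -0.24109093]]
slot roof front [-12.15681806  -0.77481673] ledge [-14.30243451  -0.43748801] [-46.73391338  -0.20538761] housing rear [14.03596604 -0.72176507]
tool yaw -98.56317074505918
nose tool [ 4.21710478e-02 -4.65721902e+01  1.82998047e+01] bd [-11.42827437  -4.61430409] [-57.99928574  -4.29114541]
[252.9747946 199.9005171]
[289.75451829 206.99937722]
[264.04589462 169.84693187]
[290.57638995 174.86874704]
```

```bash
cat >> h.py <<'E'
B=(np.radians(-8.23),.57799,.00435)
def go(x,y,z,yawoff=0):
    from rig import get_state
    s=get_state();rt,p=tool(s)
    print(s["time_s"],p.round(4),s["contact_force"].round(1),"open",round(s["opening"],4)," row",*rowto(rt,p,[*b2w(B,x/1e3,y/1e3),z/1e3],down(np.degrees(B[0])-90+yawoff)))
E
python3 -c "
from h import *
go(-85,-.3,70)"
```

```text
4.725 [0.52   0.0084 0.178 ] [-0.  -0.2 -0.9] open 0.0276  row [-0.0194  0.1351  0.5398] [ 0.     -0.0005 -0.0056]
```

Emit:
jog_arm(
  steps=[
    [[-0.019, 0.135, 0.15], [0, 0, -0.006]],
    [[-0.019, 0.135, 0.35], [0, 0, -0.006]],
    [[-0.019, 0.135, 0.5], [0, 0, -0.006]],
    [[-0.019, 0.135, 0.54], [0, 0, -0.006]],
    [[-0.019, 0.135, 0.54], [0, 0, -0.006]],
    [[-0.019, 0.135, 0.54], [0, 0, -0.006]],
  ],
)

```text
time_s: 5.48
eef_pos: [0.495, 0.0171, 0.0715]
eef_rot: [0.001, -0.655, 0.756, -0.001]
contact_force: [-0.3, 0.7, -0.1]
opening: 0.028
```

```bash
python3 snap.py w5; python3 -c "
from h import *
go(-85,-.3,57)"
```

```text
5.475 [0.49495868 0.0171336  0.07152766] [ 0.00088049 -0.65510496  0.75553683 -0.00089811] [-0.32588845  0.70625929 -0.11823935] 0.02802684090869643
5.525 [0.495  0.0173 0.0716] [0.2 0.2 0.1] open 0.0277  row [0.006  0.0052 0.0728] [-0.0026  0.0002  0.0016]
```

View pics/w5.png

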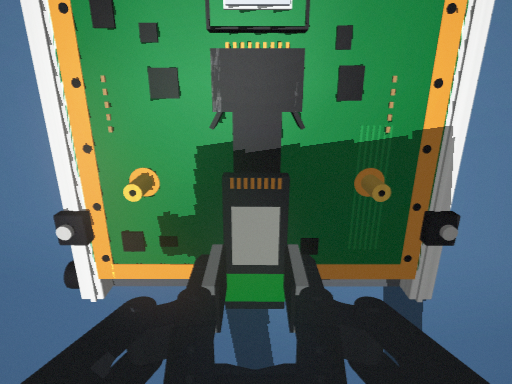

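```bash
python3 - <<'E'
from h import *
c=load("w5");im=cv2.imread("pics/w5.png")
rt,p=tool({"eef_rot":c["rot"],"eef_pos":c["pos"]})
for nm,uv,z in(("ledge",(257.8,118),.029),("ledge2",(256.8,168),.029),("houseR",(257,50),.041),("NL",(132,193),.042),("NR",(382,193),.042),("nose",(255.5,174),p[2]-.0183)):
    w=onz(c,uv,z); print(nm,w.round(4),"tool mm",(rt.inv().apply(w-p)*1e3).round(2))
g=cv2.cvtColor(im,6)
for r in (60,80,125,150,165,180,200): print(r,g[r,205:310].tolist())
E
```

```text
ledge [0.5619 0.0062 0.029 ] tool mm [  1.36 -67.7   42.7 ]
ledge2 [0.537  0.0102 0.029 ] tool mm [  0.92 -42.49  42.63]
houseR [0.5912 0.0026 0.041 ] tool mm [  0.81 -97.24  30.77]
NL [0.5365 0.0716 0.042 ] tool mm [-59.83 -33.34  29.62]
NR [ 0.5193 -0.0487  0.042 ] tool mm [ 61.75 -33.38  29.6 ]
nose [0.5406 0.0104 0.0532] tool mm [  0.2  -46.08  18.42]
60 [126, 124, 124, 120, 124, 117, 106, 93, 80, 87, 109, 114, 95, 80, 87, 78, 75, 74, 75, 77, 73, 77, 73, 74, 74, 77, 75, 75, 75, 76, 76, 74, 74, 76, 75, 72, 76, 74, 75, 75, 72, 73, 73, 72, 72, 73, 75, 72, 71, 73, 74, 73, 71, 70, 71, 72, 72, 72, 68, 71, 67, 71, 74, 69, 68, 66, 68, 67, 68, 68, 69, 69, 69, 68, 67, 67, 67, 67, 65, 65, 67, 67, 62, 67, 68, 67, 63, 65, 63, 63, 62, 63, 64, 62, 61, 60, 58, 59, 55, 92, 112, 116, 116, 116, 115]
80 [124, 126, 127, 127, 128, 126, 101, 81, 77, 79, 76, 76, 76, 86, 80, 73, 75, 78, 77, 74, 77, 79, 77, 76, 75, 76, 76, 76, 75, 76, 75, 75, 78, 76, 75, 76, 75, 73, 77, 75, 75, 71, 77, 74, 76, 75, 74, 72, 74, 70, 73, 70, 74, 75, 74, 73, 72, 71, 71, 71, 68, 70, 71, 71, 69, 70, 68, 69, 69, 65, 69, 70, 67, 6
[... 1599 characters left out ...]
46, 38, 61, 86, 94, 95, 65, 38, 33, 59, 89, 95, 96, 56, 35, 33, 73, 88, 96, 93, 59, 35, 33, 71, 92, 95, 82, 50, 37, 34, 85, 95, 92, 84, 51, 36, 46, 87, 95, 89, 74, 41, 35, 39, 35, 32, 35, 34, 29, 46, 47, 47, 50, 44, 44, 47, 40, 49, 43, 41, 46, 46, 45, 44, 46, 46, 48, 43, 47]
200 [46, 53, 53, 50, 53, 52, 49, 52, 50, 52, 52, 49, 51, 51, 49, 52, 53, 48, 42, 42, 45, 43, 47, 43, 42, 37, 40, 39, 40, 40, 40, 46, 38, 40, 39, 45, 44, 40, 40, 41, 42, 42, 45, 40, 41, 40, 40, 37, 43, 44, 41, 38, 42, 37, 38, 38, 41, 40, 38, 38, 36, 33, 37, 39, 36, 40, 33, 38, 37, 34, 36, 38, 35, 38, 41, 41, 39, 37, 33, 37, 38, 32, 35, 36, 46, 46, 51, 47, 46, 47, 45, 47, 49, 48, 48, 42, 46, 45, 50, 47, 49, 47, 48, 45, 46]
```

Emit:
jog_arm(
  steps=[
    [[0.005, 0, 0.04], [0, 0, 0.001]],
    [[0.005, 0, 0.076], [0, 0, 0.001]],
    [[0.005, 0, 0.076], [0, 0, 0.001]],
    [[0.005, 0, 0.076], [0, 0, 0.001]],
  ],
)

```text
time_s: 6.02
eef_pos: [0.4937, 0.0165, 0.0549]
eef_rot: [0.0, -0.655, 0.756, -0.0]
contact_force: [-1.1, -0.4, 4.6]
opening: 0.0278
```

```bash
python3 snap.py w6; python3 -c "
from h import *
go(-85,-.3,56)"
```

```text
6.025 [0.49372356 0.01652042 0.05485554] [ 8.7200485e-05 -6.5494504e-01  7.5567649e-01 -1.6868263e-04] [-1.07580529 -0.37713982  4.58157015] 0.027791821360884237
6.075 [0.4937 0.0165 0.0549] [-1.5 -1.   5.2] open 0.0281  row [ 0.0014 -0.0007 -0.0057] [-0.0004 -0.0001  0.001 ]
```

View pics/w6.png

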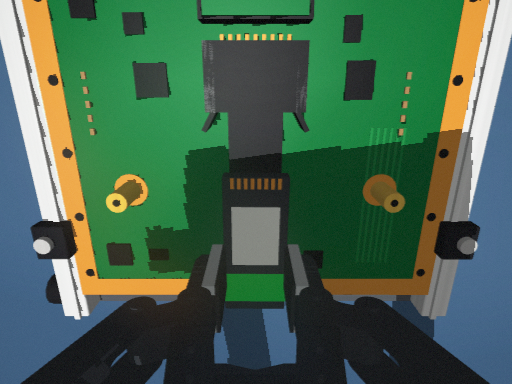

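Emit:
jog_arm(
  steps=[
    [[0.001, -0.03, -0.002], [0, 0, 0]],
    [[0.001, -0.06, -0.002], [0, 0, 0]],
    [[0.001, -0.09, -0.002], [0, 0, 0]],
    [[0.001, -0.12, -0.002], [0, 0, 0]],
    [[0.001, -0.15, -0.002], [0, 0, 0]],
    [[0.001, -0.16, -0.002], [0, 0, 0]],
  ],
)

```text
time_s: 6.82
eef_pos: [0.5254, 0.0118, 0.0552]
eef_rot: [-0.0, -0.655, 0.756, 0.0]
contact_force: [-5.2, 0.2, 7.1]
opening: 0.0279
```

```bash
python3 snap.py w7; python3 -c "
from h import *
go(-36.5,-.3,55.5)"
```

```text
6.825 [0.52541428 0.01182351 0.05522422] [-7.84153670e-05 -6.54894993e-01  7.55719869e-01  1.49097034e-04] [-5.20780462  0.21524707  7.14599066] 0.0278998039484042
6.875 [0.5255 0.0118 0.0552] [-2.1  0.3  5.7] open 0.028  row [ 0.0008 -0.0824 -0.0014] [0.0001 0.0001 0.0009]
```

View pics/w7.png

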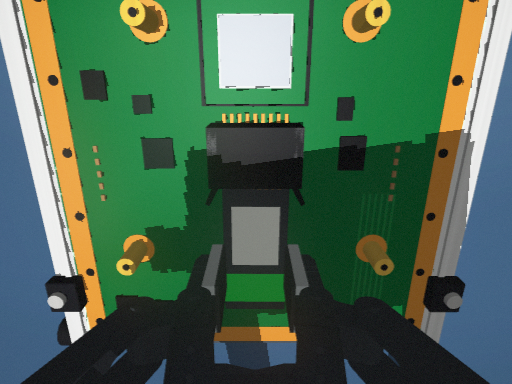

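The nose is inside the mouth (housing front edge at row 188) and the contact forces are low. I'll keep sliding.

Emit:
jog_arm(
  steps=[
    [[0.001, -0.02, -0.002], [0, 0, 0]],
    [[0.001, -0.04, -0.002], [0, 0, 0]],
    [[0.001, -0.055, -0.002], [0, 0, 0]],
    [[0.001, -0.065, -0.002], [0, 0, 0]],
    [[0.001, -0.07, -0.002], [0, 0, 0]],
    [[0.001, -0.07, -0.002], [0, 0, 0]],
  ],
)

```text
time_s: 7.62
eef_pos: [0.5389, 0.0096, 0.0553]
eef_rot: [-0.0, -0.655, 0.756, 0.0]
contact_force: [-0.1, 0.2, 0.3]
opening: 0.0277
```

Emit:
jog_arm(
  steps=[
    [[0, -0.006, 0], [0, 0, 0]],
    [[0, -0.012, 0], [0, 0, 0]],
    [[0, -0.012, 0], [0, 0, 0]],
  ],
)

```text
time_s: 8.0
eef_pos: [0.5415, 0.0092, 0.0556]
eef_rot: [0.0, -0.655, 0.756, -0.0]
contact_force: [0.4, -0.6, 0.4]
opening: 0.0276
```

```bash
python3 snap.py w8; python3 -c "
from h import *
go(-36.5,-.3,55.5)"
```

```text
8.0 [0.54148347 0.0092466  0.05555579] [ 6.55838977e-05 -6.54876468e-01  7.55735935e-01 -5.99661384e-05] [ 0.36698662 -0.61939816  0.37340296] 0.027601388679835956
8.05 [0.5414 0.0092 0.0555] [ 0.1  0.9 -0.2] open 0.0278  row [-0.0005 -0.002   0.0001] [-0.0001 -0.      0.0008]
```

View pics/w8.png

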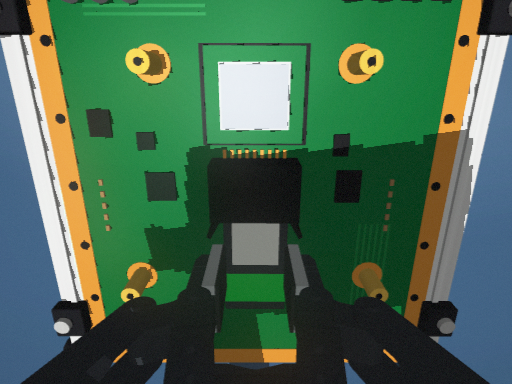

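Emit:
jog_arm(
  steps=[
    [[0, -0.005, 0], [0, 0, 0]],
    [[0, -0.005, 0], [0, 0, 0]],
  ],
)

```text
time_s: 8.3
eef_pos: [0.5424, 0.0091, 0.0555]
eef_rot: [0.0, -0.655, 0.756, -0.0]
contact_force: [-0.4, 0.2, 0.1]
opening: 0.0282
```

Emit:
jog_arm(
  steps=[
    [[0, -0.005, 0], [0, 0, 0]],
    [[0, -0.005, 0], [0, 0, 0]],
  ],
)

```text
time_s: 8.55
eef_pos: [0.5429, 0.009, 0.0553]
eef_rot: [-0.0, -0.655, 0.756, 0.0]
contact_force: [-2.7, 0.4, 0.4]
opening: 0.0281
```

Emit:
jog_arm(
  steps=[
    [[0, -0.005, 0], [0, 0, 0]],
    [[0, -0.005, 0], [0, 0, 0]],
  ],
)

```text
time_s: 8.8
eef_pos: [0.5431, 0.009, 0.0552]
eef_rot: [-0.001, -0.655, 0.756, 0.001]
contact_force: [-8.5, 0.6, 4.4]
opening: 0.0278
```

Emit:
jog_arm(
  steps=[
    [[0, -0.005, 0], [0, 0, 0]],
    [[0, -0.005, 0], [0, 0, 0]],
  ],
)

```text
time_s: 9.05
eef_pos: [0.5432, 0.009, 0.0552]
eef_rot: [-0.002, -0.655, 0.756, 0.002]
contact_force: [-13.4, 1.3, 10.5]
opening: 0.0277
```

Emit:
jog_arm(
  steps=[
    [[0, 0.007, -0.001], [0, 0, 0]],
    [[0, 0.007, -0.001], [0, 0, 0]],
  ],
)

```text
time_s: 9.3
eef_pos: [0.543, 0.009, 0.0552]
eef_rot: [-0.001, -0.655, 0.756, 0.001]
contact_force: [-5.5, 1.1, 1.5]
opening: 0.0276
```

Emit:
jog_arm(
  steps=[
    [[0, 0, 0], [0, 0, 0]],
    [[0, 0, 0], [0, 0, 0]],
    [[0, 0, 0], [0, 0, 0]],
    [[0, 0, -0.03], [0, 0, 0]],
    [[0, 0, -0.1], [0, 0, 0]],
    [[0, 0, -0.3], [0, 0, 0]],
    [[0, 0, -0.5], [0, 0, 0]],
    [[0, 0, -0.6], [0, 0, 0]],
    [[0, 0, -0.6], [0, 0, 0]],
  ],
  grip=46,
)

```text
time_s: 10.42
eef_pos: [0.5452, 0.0088, 0.1778]
eef_rot: [0.001, -0.655, 0.756, -0.001]
contact_force: [0.0, 0.2, 0.4]
opening: 0.0462
```

```bash
python3 snap.py w9; python3 -c "
from h import *
go(-36.5,-.3,175)"
```

```text
10.425 [0.54520503 0.00880193 0.17776415] [ 0.00142492 -0.65489026  0.7557213  -0.0014265 ] [0.03479948 0.24838967 0.36058244] 0.04616766660455096
10.475 [0.5441 0.0089 0.1758] [ 0.4 -0.5 -0.7] open 0.0458  row [-0.0003  0.0115  0.0038] [-0.0008  0.0001  0.0009]
```

View pics/w9.png

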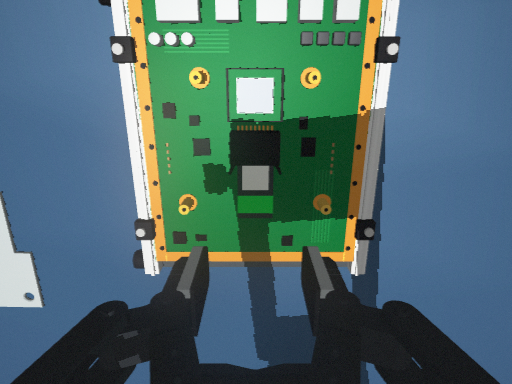

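```bash
python3 - <<'E'
import cv2,numpy as np
t=cv2.imread("pics/w9.png")
cv2.imwrite("pics/w9z.png",np.clip(cv2.resize(t[60:220,170:340],None,fx=3.7,fy=3.7,interpolation=cv2.INTER_CUBIC)*1.4,0,255).astype(np.uint8))
for n,col in (("a",250),("b",262)):
    print([ (r,t[r,col].tolist()) for r in range(160,216,1) if r in range(160,170) or r>190])
E
```

```text
[(160, [31, 33, 28]), (161, [26, 33, 26]), (162, [25, 31, 21]), (163, [29, 32, 22]), (164, [29, 33, 28]), (165, [56, 60, 55]), (166, [134, 140, 137]), (167, [135, 143, 139]), (168, [137, 143, 141]), (169, [135, 143, 138]), (191, [36, 41, 32]), (192, [41, 44, 34]), (193, [37, 43, 35]), (194, [38, 44, 34]), (195, [40, 66, 30]), (196, [41, 124, 14]), (197, [46, 127, 25]), (198, [43, 124, 24]), (199, [42, 124, 23]), (200, [43, 126, 24]), (201, [44, 125, 18]), (202, [44, 126, 24]), (203, [44, 124, 21]), (204, [45, 126, 28]), (205, [40, 125, 23]), (206, [43, 123, 20]), (207, [43, 124, 23]), (208, [44, 125, 26]), (209, [44, 126, 26]), (210, [45, 125, 24]), (211, [50, 128, 31]), (212, [47, 125, 29]), (213, [42, 64, 37]), (214, [37, 47, 35]), (215, [39, 46, 35])]
[(160, [18, 22, 14]), (161, [21, 21, 19]), (162, [23, 26, 20]), (163, [20, 24, 17]), (164, [23, 28, 25]), (165, [57, 58, 57]), (166, [137, 142, 140]), (167, [135, 141, 138]), (168, [136, 143, 139]), (169, [136, 142, 140]), (191, [36, 40, 32]), (192, [38, 40, 34]), (193, [40, 43, 39]), (194, [38, 43, 34]), (195, [39, 64, 31]), (196, [46, 127, 25]), (197, [44, 124, 22]), (198, [43, 126, 19]), (199, [40, 123, 19]), (200, [42, 123, 16]), (201, [42, 124, 18]), (202, [45, 125, 26]), (203, [44, 124, 21]), (204, [43, 125, 22]), (205, [44, 125, 24]), (206, [41, 124, 22]), (207, [41, 124, 19]), (208, [43, 124, 21]), (209, [43, 125, 24]), (210, [42, 124, 22]), (211, [44, 125, 22]), (212, [42, 121, 21]), (213, [40, 61, 33]), (214, [40, 46, 38]), (215, [35, 44, 35])]
```

View pics/w9z.png

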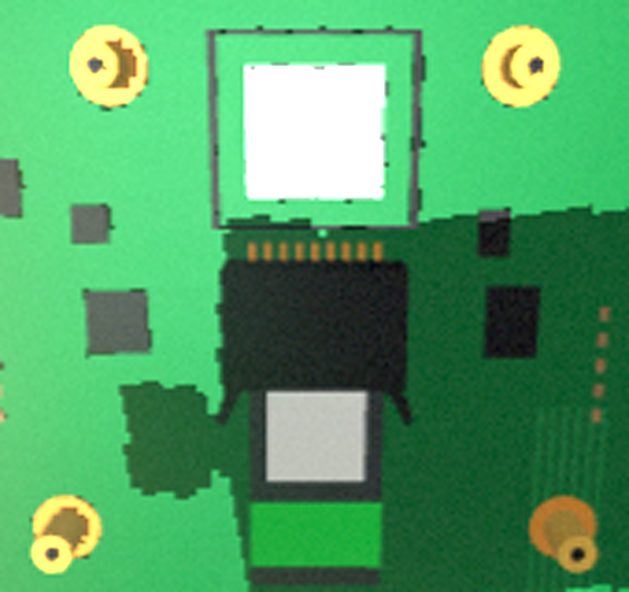

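```bash
python3 - <<'E'
from h import *
c=load("w9")
cr=lambda u,v:((u+.5)/3.7-.5+170,(v+.5)/3.7-.5+60)
W=[onz(c,cr(*p),.042) for p in((51,553),(577,553),(95,65),(537,65))]
th,t,res=rigid2(POSTS,W);print("board",np.degrees(th),t,res*1e3)
def inb(w): 
    d=np.array(w[:2])-t; return np.array([d[0]*np.cos(th)+d[1]*np.sin(th),-d[0]*np.sin(th)+d[1]*np.cos(th)])*1e3
for n,p,z in(("rear",(315,584),.037),("rearL",(250,584),.037),("rearR",(380,584),.037),("frontL",(250,392),.037),("frontR",(381,392),.037),("mouth",(313,391),.041)):print(n,inb(onz(c,cr(*p),z)))
E
```

```text
board -8.27536117794747 [0.57788705 0.00426778] [[-0.20876107  0.43901601]
 [-0.04387397 -0.1814588 ]
 [ 0.09143072  0.24682144]
 [ 0.16120432 -0.50437864]]
rear [-59.98704416  -0.14243307]
rearL [-60.01925411  15.19003081]
rearR [-59.95483511 -15.47447198]
frontL [-13.52274766  14.46588797]
frontR [-13.46252658 -14.78550786]
mouth [-12.27401025   0.39303621]
```

The card is home: its rear edge is at board x = -60.0 (expected -60) and y is about -0.1. Next is the grey plate, seen at (177,208) in the top view. The pink and brown ones there are look-alikes.

```bash
python3 - <<'E'
from rig import *
from h import *
s=get_state();rt,p=tool(s);print(rowto(rt,p,[.505,.3186,.2],down(-99.3)))
E
```

```text
(array([-1.505 ,  0.4136, -0.1214]), array([-0.0008,  0.0001,  0.0187]))
```

Emit:
jog_arm(
  steps=[
    [[-0.2, 0.1, -0.12], [0, 0, 0.019]],
    [[-0.5, 0.2, -0.12], [0, 0, 0.019]],
    [[-0.75, 0.2, -0.12], [0, 0, 0.019]],
    [[-1, 0.4, -0.12], [0, 0, 0.019]],
    [[-1, 0.4, -0.12], [0, 0, 0.019]],
  ],
  grip=66,
)

```text
time_s: 11.1
eef_pos: [0.49, 0.2212, 0.1968]
eef_rot: [-0.002, -0.649, 0.761, 0.001]
contact_force: [-0.8, 0.4, -0.9]
opening: 0.066
```

Emit:
jog_arm(
  steps=[
    [[-0.25, 0, 0], [0, 0, 0]],
    [[-0.45, 0, 0], [0, 0, 0]],
    [[-0.5, 0, 0], [0, 0, 0]],
    [[-0.5, 0, 0], [0, 0, 0]],
    [[-0.5, 0, 0], [0, 0, 0]],
  ],
)

```text
time_s: 11.72
eef_pos: [0.5093, 0.3154, 0.199]
eef_rot: [-0.001, -0.647, 0.763, -0.0]
contact_force: [-0.1, 0.6, -0.2]
opening: 0.066
```

```bash
python3 snap.py w10
```

```text
11.725 [0.50934121 0.31538523 0.19898269] [-7.42463581e-04 -6.46920704e-01  7.62556913e-01 -7.46317667e-05] [-0.14921627  0.59294301 -0.16679897] 0.06600700076191253
```

View pics/w10.png

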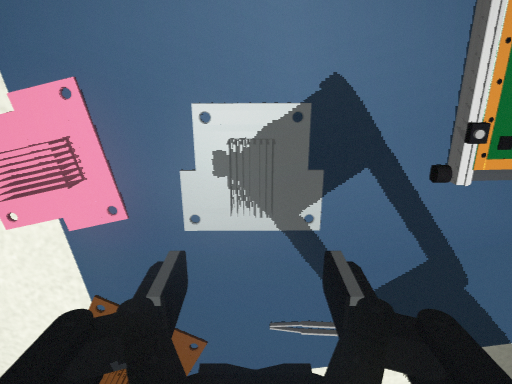

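The grey plate is at (252,167), narrow end up. Its holes are at about (205,117), (298,117), (194,219) and (309,218). I'll refine these.

```bash
cat > holes.py <<'E'
from h import *
def hole(im,u,v,r=9,k=10,lo=None):
    "dark-on-plate blob centre: enlarge the patch, Otsu, take the contour nearest the middle"
    p=cv2.cvtColor(im,6)[v-r:v+r+1,u-r:u+r+1]; p=cv2.resize(p,None,fx=k,fy=k,interpolation=cv2.INTER_CUBIC)
    t,m=cv2.threshold(p,0,255,cv2.THRESH_BINARY_INV+cv2.THRESH_OTSU)
    best=None
    for c in cv2.findContours(m,0,1)[0]:
        a=cv2.contourArea(c)
        if a<600: continue
        (x,y),(w,h),_=cv2.fitEllipse(c); d=np.hypot(x-p.shape[1]/2,y-p.shape[0]/2)
        if best is None or d<best[0]: best=(d,(x+.5)/k-.5+u-r,(y+.5)/k-.5+v-r,w/k,h/k)
    return best
E
python3 - <<'E'
from holes import *
im=cv2.imread("pics/w10.png");c=load("w10")
px=[]
for u,v in((194,219),(309,218),(205,117),(298,117)):
    b=hole(im,u,v);print(np.round(b,2));px.append(b[1:3])
W=[onz(c,p,.003) for p in px]
th,t,res=rigid2(POSTS,W);print("plate",np.degrees(th),t,res*1e3)
rt,p=tool({"eef_rot":c["rot"],"eef_pos":c["pos"]})
print(rowto(rt,p,[*t,.19],down(np.degrees(th)-90)))
print(rowto(rt,p,[*t,.05],down(np.degrees(th)-90)))
E
```

```text
[  4.79 194.51 218.93   9.24  10.54]
[ 43.69 305.58 220.71  12.95  15.9 ]
[  6.36 204.42 117.12  11.27  12.46]
[  9.37 297.29 116.51  10.37  11.15]
plate -9.955258423054959 [0.50668947 0.3201065 ] [[-0.68619823 -0.89125991]
 [-1.22079383  1.32392301]
 [ 0.27125005  0.14952662]
 [ 1.63574201 -0.58218973]]
(array([-0.0212,  0.0169,  0.0449]), array([ 0.0008, -0.0012,  0.0096]))
(array([-0.022 ,  0.0163,  0.7449]), array([ 0.0008, -0.0012,  0.0096]))
```

```bash
python3 - <<'E'
from holes import *
c=load("w10")
px=[(194.51,218.93),(308.9,218.2),(204.42,117.1),(297.4,116.6)]
W=[onz(c,p,.003) for p in px]
th,t,res=rigid2(POSTS,W);print("plate",np.degrees(th),t,res*1e3)
rt,p=tool({"eef_rot":c["rot"],"eef_pos":c["pos"]})
print(rowto(rt,p,[*t,.06],down(np.degrees(th)-90)))
E
```

```text
plate -9.078023074397928 [0.50723826 0.31909565] [[-0.20608831  0.72650913]
 [-0.23808288 -0.55201433]
 [ 0.2639423   0.2126077 ]
 [ 0.1802289  -0.3871025 ]]
(array([-0.0174,  0.0128,  0.6949]), array([ 0.0008, -0.0012, -0.005 ]))
```

Emit:
jog_arm(
  steps=[
    [[-0.017, 0.013, 0.25], [0.001, -0.001, -0.005]],
    [[-0.017, 0.013, 0.5], [0.001, -0.001, -0.005]],
    [[-0.017, 0.013, 0.65], [0.001, -0.001, -0.005]],
    [[-0.017, 0.013, 0.69], [0.001, -0.001, -0.005]],
    [[-0.017, 0.013, 0.69], [0.001, -0.001, -0.005]],
    [[-0.017, 0.013, 0.69], [0.001, -0.001, -0.005]],
  ],
)

```text
time_s: 12.52
eef_pos: [0.5088, 0.3212, 0.064]
eef_rot: [0.002, -0.649, 0.761, -0.0]
contact_force: [0.2, -0.1, 0.5]
opening: 0.0657
```

```bash
python3 snap.py w11
```

```text
12.525 [0.50884853 0.32115069 0.06395702] [ 2.41735923e-03 -6.49201506e-01  7.60612483e-01 -4.60907521e-04] [ 0.19219167 -0.06964313  0.5172296 ] 0.06565735464189845
```

View pics/w11.png

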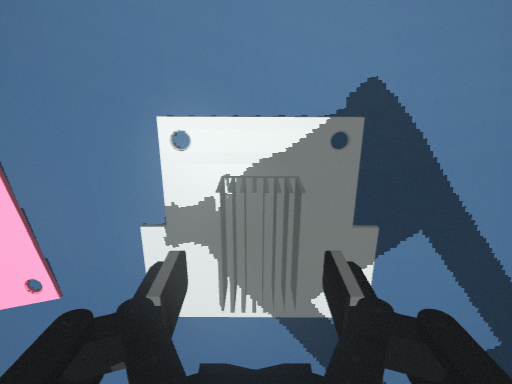

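```bash
python3 - <<'E'
from rig import *
from holes import *
im=cv2.imread("pics/w11.png");c=load("w11")
rt,p=tool({"eef_rot":c["rot"],"eef_pos":c["pos"]})
for u,v in((180,140),(339,140)):
    b=hole(im,u,v,14);print(np.round(b,2),"tool mm",rt.inv().apply(onz(c,b[1:3],.003)-p)*1e3)
for q in((142,226),(379,226),(157,117),(364,117),(133,318)):print(q,"tool",rt.inv().apply(onz(c,q,.004)-p)*1e3)
s=get_state();rt,p=tool(s);print(p,rowto(rt,p,p-[0,0,.02],down(-99.08)))
E
```

```text
[  1.77 180.07 139.87  18.53  20.61] tool mm [-41.83814376 -53.74956562  61.29296501]
[  1.1  339.   140.15  16.4   18.5 ] tool mm [ 46.81926098 -53.67115703  61.01969303]
(142, 226) tool [-68.66779649  -1.53764704  60.17507142]
(379, 226) tool [75.20478647 -1.78535472 59.73304743]
(157, 117) tool [-53.21006821 -66.32834166  60.37626759]
(364, 117) tool [ 59.02747514 -66.3990753   60.03096644]
(133, 318) tool [-82.44529236  66.59377653  59.95587386]
[0.50877114 0.32125611 0.06390666] (array([0.0003, 0.0004, 0.1   ]), array([-0.0037,  0.003 ,  0.0009]))
```

Emit:
jog_arm(
  steps=[
    [[0.014, 0.007, 0.06], [-0.003, 0.003, 0]],
    [[0.014, 0.007, 0.12], [-0.003, 0.003, 0]],
    [[0.014, 0.007, 0.157], [-0.003, 0.003, 0]],
    [[0.014, 0.007, 0.157], [-0.003, 0.003, 0]],
    [[0.014, 0.007, 0.157], [-0.003, 0.003, 0]],
  ],
)

```text
time_s: 13.2
eef_pos: [0.5057, 0.3183, 0.0304]
eef_rot: [-0.001, -0.649, 0.76, 0.0]
contact_force: [-0.2, 0.1, -0.4]
opening: 0.0658
```

```bash
python3 snap.py w12
```

```text
13.2 [0.50569348 0.31828462 0.03035228] [-1.42230781e-03 -6.49341421e-01  7.60495683e-01  1.14484518e-04] [-0.19566827  0.05886327 -0.44538479] 0.06578153364352678
```

View pics/w12.png

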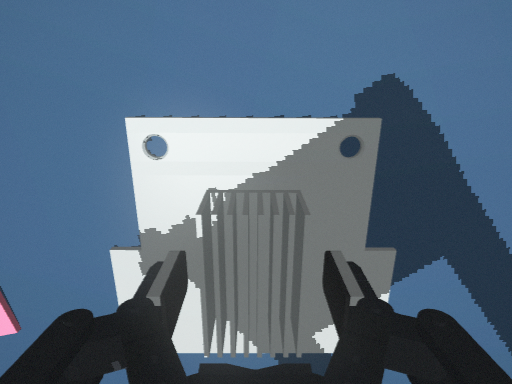

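Emit:
jog_arm(
  steps=[
    [[0, 0, -0.008], [0, 0, 0]],
    [[0, 0, -0.008], [0, 0, 0]],
    [[0, 0, -0.008], [0, 0, 0]],
    [[0, 0, -0.008], [0, 0, 0]],
    [[0, 0, -0.008], [0, 0, 0]],
    [[0, 0, -0.008], [0, 0, 0]],
  ],
  grip=30,
)

```text
time_s: 14.0
eef_pos: [0.5062, 0.3185, 0.0329]
eef_rot: [-0.001, -0.649, 0.761, -0.0]
contact_force: [-0.5, 0.1, 6.9]
opening: 0.0432
```

```bash
python3 snap.py w13
```

```text
14.0 [0.50624166 0.3184985  0.03286276] [-7.23266691e-04 -6.49336608e-01  7.60500783e-01 -7.56190905e-05] [-0.52394193  0.12279029  6.88561238] 0.04320794471715002
```

View pics/w13.png

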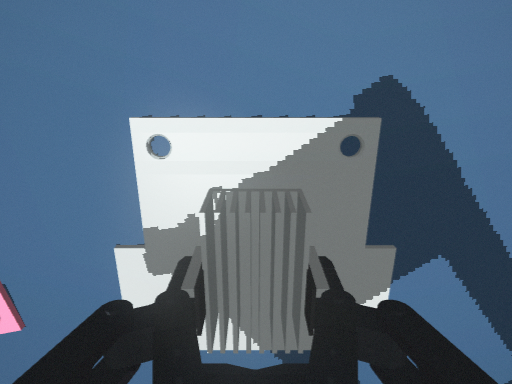

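```bash
cat > plate.py <<'E'
import sys
from holes import *
n=sys.argv[1];im=cv2.imread(f"pics/{n}.png");c=load(n)
rt,p=tool({"eef_rot":c["rot"],"eef_pos":c["pos"]})
m=rt.as_matrix();print("tcp",p.round(4),"yaw",np.degrees(np.arctan2(m[1,0],m[0,0])).round(2),"tilt z",m[:,2].round(4))
def intool(uv,zt):
    o,d=ray(c,uv); o=rt.inv().apply(o-p);d=rt.inv().apply(d); return (o+d*(zt-o[2])/d[2])*1e3
if __name__=="__main__":
    H=[]
    for a in sys.argv[2:4]:
        u,v=map(int,a.split(","));b=hole(im,u,v,16);q=intool(b[1:3],.0299);H.append(q);print(np.round(b,2),q)
    H=np.array(H);mid=H.mean(0);d=H[1]-H[0]
    a=np.degrees(np.arctan2(d[1],d[0]));print("mid",mid,"hole span",np.hypot(*d[:2]),"angle in tool",a,"plate origin in tool",mid[0]+55*np.sin(np.radians(-a))*1, mid[1]+55)
E
python3 plate.py w13 158,146 350,146
```

```text
tcp [0.5062 0.3185 0.0329] yaw -99.02 tilt z [-0.001  -0.0011 -1.    ]
[  2.98 158.34 146.12  22.3   24.82] [-44.88100736 -56.25177891  29.9       ]
[  4.41 350.09 145.61  19.26  22.1 ] [ 44.06477266 -56.51398885  29.9       ]
mid [ -0.40811735 -56.38288388  29.9       ] hole span 88.94616650924586 angle in tool -0.16890603858213943 plate origin in tool -0.24597942801506656 -1.3828838818752445
```

Emit:
jog_arm(
  steps=[
    [[0, 0, -0.03], [0, 0, 0]],
    [[0, 0, -0.1], [0, 0, 0]],
    [[0, 0, -0.2], [0, 0, 0]],
    [[0, 0, -0.35], [0, 0, 0]],
    [[0, 0, -0.5], [0, 0, 0]],
    [[0, 0, -0.6], [0, 0, 0]],
    [[0, 0, -0.65], [0, 0, 0]],
    [[0, 0, -0.65], [0, 0, 0]],
    [[0, 0, -0.65], [0, 0, 0]],
  ],
)

```text
time_s: 15.18
eef_pos: [0.5052, 0.318, 0.1604]
eef_rot: [-0.003, -0.649, 0.761, 0.0]
contact_force: [0.2, 0.5, -2.4]
opening: 0.043
```

```bash
python3 snap.py w14; python3 plate.py w14 158,146 350,146;  python3 -c "
from h import *
go(0,0,165)"
```

```text
15.175 [0.50517096 0.31801725 0.16044915] [-2.56799585e-03 -6.49326435e-01  7.60505390e-01  3.71079441e-04] [ 0.15411483  0.5201692  -2.44170777] 0.042974057204359185
tcp [0.5052 0.318  0.1604] yaw -99.02 tilt z [-0.0044 -0.0028 -1.    ]
[  4.6  158.29 145.66  22.16  24.8 ] [-44.85504626 -56.45163721  29.9       ]
[  6.51 349.87 145.42  18.65  22.07] [ 43.96393152 -56.58453337  29.9       ]
mid [ -0.44555737 -56.51808529  29.9       ] hole span 88.81907720808687 angle in tool -0.08572923524996061 plate origin in tool -0.3632632445301712 -1.5180852891287415
15.225 [0.5051 0.318  0.1602] [ 0.8  0.5 -2.8] open 0.0432  row [ 1.4916 -0.6058 -0.0209] [ 0.0041 -0.0035 -0.0131]
```

View pics/w14.png

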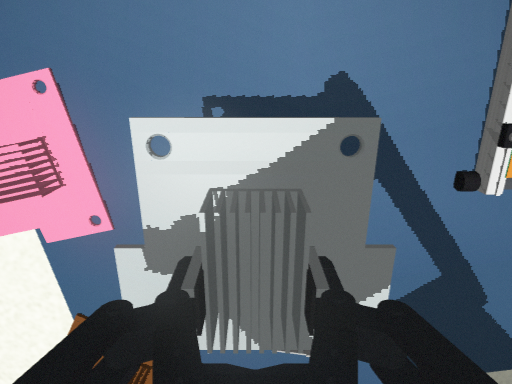

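Emit:
jog_arm(
  steps=[
    [[0.1, -0.05, -0.02], [0.004, -0.003, -0.013]],
    [[0.3, -0.12, -0.02], [0.004, -0.003, -0.013]],
    [[0.5, -0.2, -0.02], [0.004, -0.003, -0.013]],
    [[0.7, -0.28, -0.02], [0.004, -0.003, -0.013]],
    [[0.88, -0.35, -0.02], [0.004, -0.003, -0.013]],
    [[1, -0.4, -0.02], [0.004, -0.003, -0.013]],
    [[1, -0.4, -0.02], [0.004, -0.003, -0.013]],
  ],
)

```text
time_s: 16.1
eef_pos: [0.5533, 0.1064, 0.1649]
eef_rot: [0.0, -0.653, 0.757, -0.0]
contact_force: [-0.6, 0.9, -2.5]
opening: 0.0427
```

```bash
sed -i 's/^B=.*/B=(np.radians(-8.25),.57794,.0043)/' h.py; python3 -c "
from h import *
go(-1.4,-.3,150)"
```

```text
16.1 [0.5533 0.1064 0.1649] [-0.6  0.9 -2.5] open 0.0427  row [ 0.4888 -0.1893  0.0747] [-0.0003  0.0002 -0.0024]
```

Emit:
jog_arm(
  steps=[
    [[0.1, -0.05, 0.02], [0, 0, -0.003]],
    [[0.25, -0.1, 0.04], [0, 0, -0.003]],
    [[0.4, -0.15, 0.06], [0, 0, -0.003]],
    [[0.47, -0.18, 0.075], [0, 0, -0.003]],
    [[0.489, -0.189, 0.075], [0, 0, -0.003]],
    [[0.489, -0.189, 0.075], [0, 0, -0.003]],
    [[0.489, -0.189, 0.075], [0, 0, -0.003]],
  ],
)

```text
time_s: 16.98
eef_pos: [0.577, 0.0072, 0.1513]
eef_rot: [0.001, -0.656, 0.755, -0.0]
contact_force: [-0.4, -0.2, -3.1]
opening: 0.0426
```

```bash
python3 snap.py w15; python3 -c "
from h import *
go(-1.4,-.3,110)"
```

```text
16.975 [0.57699311 0.00716204 0.15127368] [ 1.24998217e-03 -6.56041330e-01  7.54723846e-01 -3.57154300e-04] [-0.43777197 -0.23069862 -3.05379395] 0.04262845996109002
17.025 [0.577  0.0071 0.1513] [ 0.1  0.2 -3.3] open 0.0431  row [0.0148 0.0008 0.2064] [-0.0022  0.0013  0.0042]
```

View pics/w15.png

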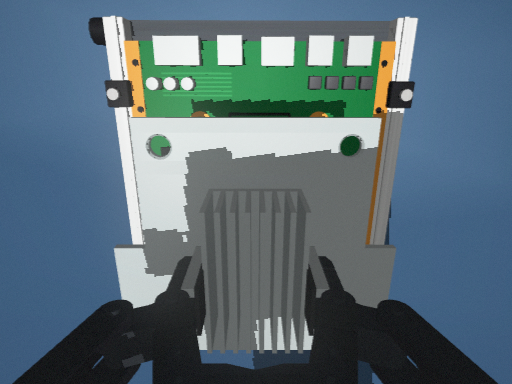

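Emit:
jog_arm(
  steps=[
    [[0.015, 0.001, 0.07], [-0.002, 0.001, 0.004]],
    [[0.015, 0.001, 0.15], [-0.002, 0.001, 0.004]],
    [[0.015, 0.001, 0.22], [-0.002, 0.001, 0.004]],
    [[0.015, 0.001, 0.25], [-0.002, 0.001, 0.004]],
    [[0.015, 0.001, 0.25], [-0.002, 0.001, 0.004]],
    [[0.015, 0.001, 0.25], [-0.002, 0.001, 0.004]],
  ],
)

```text
time_s: 17.77
eef_pos: [0.5769, 0.0032, 0.1017]
eef_rot: [0.0, -0.654, 0.756, -0.0]
contact_force: [0.5, 0.4, -3.3]
opening: 0.0427
```

```bash
python3 snap.py w16; python3 -c "
from h import *
go(-1.4,-.3,85)"
```

```text
17.775 [0.57694546 0.00318709 0.10168091] [ 3.23218820e-04 -6.54070295e-01  7.56433632e-01 -3.23463075e-04] [ 0.48972668  0.43543997 -3.25941395] 0.04274080726648016
17.825 [0.5771 0.0032 0.1019] [ 0.1  0.6 -2.6] open 0.043  row [-0.0046  0.0036  0.0844] [-0.0012  0.0001 -0.0008]
```

View pics/w16.png

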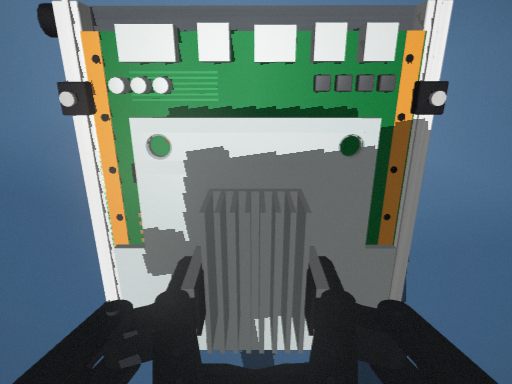

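Emit:
jog_arm(
  steps=[
    [[-0.004, 0.003, 0.03], [-0.001, 0, 0]],
    [[-0.004, 0.003, 0.06], [-0.001, 0, 0]],
    [[-0.004, 0.003, 0.08], [-0.001, 0, 0]],
    [[-0.004, 0.003, 0.08], [-0.001, 0, 0]],
    [[-0.004, 0.003, 0.08], [-0.001, 0, 0]],
    [[-0.004, 0.003, 0.08], [-0.001, 0, 0]],
  ],
)

```text
time_s: 18.58
eef_pos: [0.5762, 0.0041, 0.0854]
eef_rot: [-0.0, -0.654, 0.756, 0.0]
contact_force: [1.1, 0.6, -2.1]
opening: 0.0432
```

```bash
python3 snap.py w17; python3 plate.py w17 158,146 350,146; python3 -c "
from h import *
go(-1.4,-.3,85)
from rig import snapshot
cv2.imwrite('pics/top17.png',snapshot('top')[:,:,::-1]);cv2.imwrite('pics/scene17.png',snapshot('scene')[:,:,::-1])
t=cv2.imread('pics/w17.png')
f=lambda u,v:cv2.resize(t[v-25:v+25,u-25:u+25],None,fx=8,fy=8,interpolation=cv2.INTER_CUBIC)
cv2.imwrite('pics/h17.png',np.clip(np.hstack([f(158,146),f(350,146)])*1.3,0,255).astype(np.uint8))
"
```

```text
18.575 [0.57622867 0.00407485 0.08540069] [-1.75574695e-04 -6.54084346e-01  7.56421565e-01  2.32977739e-04] [ 1.05214647  0.59480748 -2.06403466] 0.04320319594920587
tcp [0.5762 0.0041 0.0854] yaw -98.3 tilt z [-6.e-04  1.e-04 -1.e+00]
[ 12.63 156.85 146.44  19.35  25.59] [-45.58477487 -56.09043275  29.9       ]
[ 51.98 350.6  151.22  29.04  34.71] [ 44.54316147 -53.87029072  29.9       ]
mid [ -0.5208067  -54.98036173  29.9       ] hole span 90.15527682688482 angle in tool 1.411094646477602 plate origin in tool -1.875223393231178 0.01963826896810872
18.625 [0.5762 0.0041 0.0854] [-0.1  0.5 -3.4] open 0.043  row [-0.0007 -0.0014  0.002 ] [ 0.0006  0.0001 -0.0008]
```

View pics/h17.png

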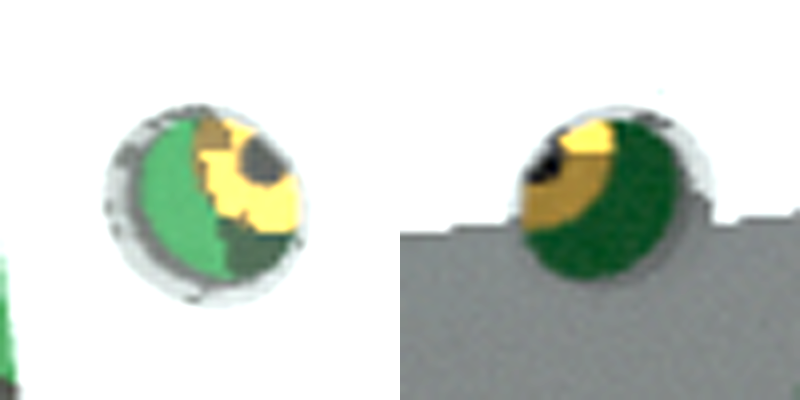

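View pics/scene17.png

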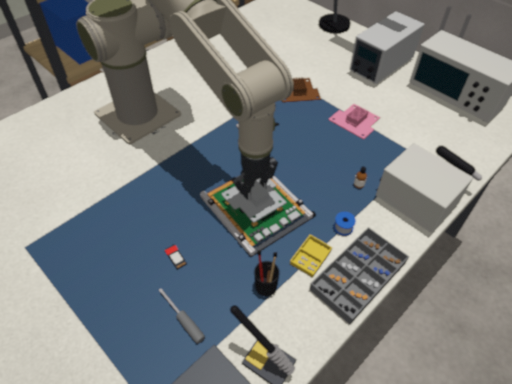

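```bash
cat > fin.py <<'E'
import sys; sys.argv=sys.argv[:2]
from plate import *
def rep(postL,postR,holeL,holeR,zpost):
    zt=p[2]-zpost
    a=intool(postL,zt);b=intool(postR,zt);h=intool(holeL,.0289);g=intool(holeR,.0289)
    print("posts",a.round(2),b.round(2),"span",np.hypot(*(a-b)[:2]));print("holes",h.round(2),g.round(2),"span",np.hypot(*(h-g)[:2]));print("post-hole",(a-h).round(2),(b-g).round(2))
E
python3 -c "
import sys;sys.argv=['x','w17']
from fin import *
rep((165.3,140.2),(342.2,140.2),(158.35,145.75),(349.9,145.45),.042)"
```

```text
tcp [0.5762 0.0041 0.0854] yaw -98.3 tilt z [-6.e-04  1.e-04 -1.e+00]
posts [-45.14 -56.67  43.4 ] [ 43.83 -56.69  43.4 ] span 88.96908404700885
holes [-44.56 -56.6   28.9 ] [ 43.66 -56.77  28.9 ] span 88.21503670809703
post-hole [-0.58 -0.06 14.5 ] [ 0.17  0.07 14.5 ]
```

Both far posts show through their holes: crop (262,157) for the left, (141,157) for the right. Measured offsets are under 0.6 mm, yaw is within about 0.1°, and the underside is about 52 mm up. In the scene view the bystanders haven't moved. I'll do one last settled check, then hand in.

Emit:
jog_arm(
  steps=[
    [[-0.001, 0, 0.001], [0, 0, 0]],
    [[-0.001, 0, 0.001], [0, 0, 0]],
    [[-0.001, 0, 0.001], [0, 0, 0]],
    [[-0.001, 0, 0.001], [0, 0, 0]],
  ],
)

```text
time_s: 19.23
eef_pos: [0.576, 0.0043, 0.0849]
eef_rot: [-0.0, -0.654, 0.756, 0.0]
contact_force: [0.6, -1.2, -2.7]
opening: 0.0431
```

```bash
python3 snap.py w18; python3 -c "
from h import *
from rig import get_state
go(-1.4,-.3,85)
s=get_state();print(np.abs(s['joint_vel']).max())
t=cv2.imread('pics/w18.png')
f=lambda u,v:cv2.resize(t[v-25:v+25,u-25:u+25],None,fx=8,fy=8,interpolation=cv2.INTER_CUBIC)
cv2.imwrite('pics/h18.png',np.clip(np.hstack([f(158,146),f(350,146)])*1.3,0,255).astype(np.uint8))
"
```

```text
19.225 [0.57601923 0.00430505 0.0848961 ] [-3.58769149e-04 -6.54082414e-01  7.56423098e-01  4.05022332e-04] [ 0.64484381 -1.22467293 -2.7074405 ] 0.04308725211704206
19.275 [0.576  0.0043 0.0849] [ 0.4  0.1 -2.8] open 0.0428  row [ 0.0001 -0.0024 -0.0004] [ 0.001   0.     -0.0008]
0.00237846992199152
```

View pics/h18.png

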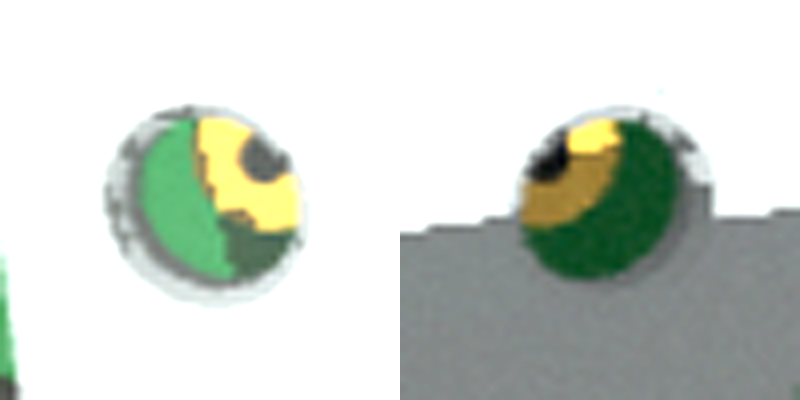

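View pics/top17.png

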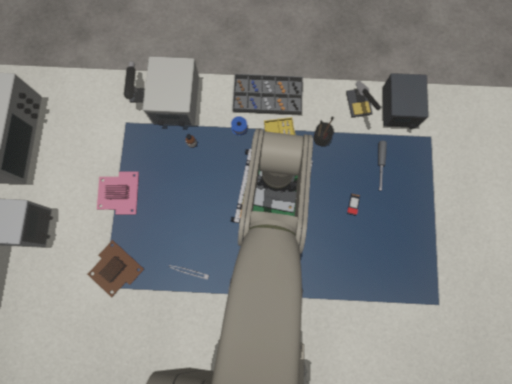

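```bash
python3 -c "
from rig import *
print(sign_off())"
```

```text
the job is handed in; nothing more can be done
None
```

I slid the green-stripe card fully home and let go of it. I handed the job in at about 19 s with the cooling plate held over the four posts.

**Card:** The last push met firm resistance, about 13 N. After release, the wrist camera put its rear edge at board x = -60.0 mm (expected -60), about 0.1 mm off centre.

**Plate position:** The narrow end is over the processor. Both far posts showed through their holes, within about 0.6 mm of centre. The turn matched to about 0.1° and the tool was vertical to within about 0.1°.

**Plate height:** The arm's height reading puts the underside at about 52 mm, a gap of 10 mm over the posts. The spacing of the posts in the picture hinted at about 9 mm, but that reading is less reliable.

**Not checked directly:** The near holes were hidden behind the gripper. I worked out their position from the far holes and the plate's turn.

**Disagreement:** The top camera placed the board about 5 mm from where the wrist camera did. I used the wrist camera, where the four post positions agreed with each other to about 0.5 mm.

**Rest of the bench:** The wrist force showed only the plate's weight during the lowering, so I saw no sign of it touching the board or pad. The bystanders and look-alikes looked unmoved in the last top and scene pictures.

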